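# Scoop the full-size grinding balls out of the mixed tray

## Robot

A 6-joint arm with a two-finger parallel gripper is mounted at the origin on a cart in front of the work surface, level with it; the furniture and walls round the work are solid. World frame = base frame: x ahead of the robot, y to its left, z up, the work surface at z = 0. Lengths are in m, angles in degrees, forces in N, time in s.
With the tool pointing down it reaches from about 0.25 to 0.8 m from the base axis. Payload 8.5 kg.
Tool frame: the origin (TCP) lies at the very end of the fingers, on their centre line; the grasp point (between the pads) lies 19 mm behind it; y points along the fingers, z is the direction in which the jaws open and shut, and the axes are right-handed (so a half turn about y gives the same grasp; the last joint's range is limited). The gripper opens to 85 mm and grips with 20 to 120 N. Pads are 22 mm wide; open, the fingers measure 114 mm over their backs; the gripper's body (76 mm by 85 mm) begins 54 mm behind the grasp point. The pads swing forward as they close: fully open they stand 13 mm farther back than shut.
Start: joints at [-64.114, 13.648, -0.773, 75.585, 0, 90], TCP at [0.229, -0.472, 0.231] pointing down, gripper open.
Joint ranges: [-152.45, 152.45], [-59.26, 108.67], [-65.41, 83.53], [-104.44, 129.93], [-82.83, 76.93], [-180, 180]. Speed limits (degrees/s): [127.2, 127.2, 159.86, 180, 180, 180].

## Interface

Orientations are given as [roll, pitch, yaw] about the fixed x, y, z axes, in that order (R = Rz(yaw) Ry(pitch) Rx(roll)).
In Python, from cell import env gives the robot as it stands. The module is installed in compiled form; this text tells all that it offers. Calls block until the motion is done:
- env.goto(position, orientation): joint-space move of the TCP to a pose.
- env.movel(position, rotation=None, vel=0.15, contact_N=None): straight line of the TCP; rotation=None keeps the orientation; vel is the mean speed in m/s. With contact_N (N) it stops when the force on the tool has changed by that much, and returns True; else False.
- env.move_joints(angles): joint-space move.
- env.gripper_to(opening): finger opening in m; the grip force is fixed at half the most; returns when the fingers have stopped.
- env.sleep(seconds).
- env.inverse_kinematics(position, orientation): joint angles nearest the present ones, or None.
- env.get_state(): the state.
- env.grab_frame(name): name is "scene" or "top" or "wrist"; returns (picture, depth): 384x512x3 uint8, red, green, blue; 384x512 float32, m along the optical axis (not along the pixel's ray), 0 where there is no reading.
- env.calibration(name): a dict with "fx", "fy", "cx", "cy" (pixels), "world_to_cam" (4x4, takes a point from world to camera coordinates). Camera axes: x right, y down, z forward; pixel columns grow to the right and rows downward; lengths in m; the calibration is good to about 2 mm. A picture is of the moment at which its call begins: read the wrist's pose just before it. calibration takes no time and is no camera call; for the wrist camera it gives the pose at the moment of the call.
A pose or a line that the arm cannot do raises env.PlanningError and nothing moves.
- env.hand_in(): hands the job in, once; it reports no verdict.
The state is a dict: "t": time; "joint_pos": joint angles; "joint_vel": joint speeds; "joint_efforts": joint torques, N m; "ee_pos": TCP position; "tool_rot": TCP orientation; "force": force on the tool from outside, world axes, zero at the start; "ft_torque": the same for the moment, N m; "finger_gap": finger opening in m.
Only numpy, scipy, OpenCV 4.12 (cv2) and the standard library are available. Lean on these libraries where they do the work, as an engineer would, in place of code of your own. Each camera call takes 0.05 s, during which the arm holds its last target.

## Task

Use the slotted scoop to get all three full-size grinding balls out of the aluminium tray and tip them into the steel dish, letting every worn small ball drop back so that all five stay in the tray. Then stand the scoop flat on the bare worktop again and let go. Do not touch the balls with the gripper or the arm, and leave the bottle, the filter cassette and the stopwatch where they are.

Things in the scene. Friction and masses are not known exactly. Their poses are not given: they have to be found in the camera images.
- scoop_grip (a point): Middle of the grey handle of the slotted scoop (140 g). Axes of all scoop points: x = where the open mouth points, z = up when it stands flat. Handle: bar 14 mm thick along y, 24 mm wide, 85 mm long, raked 22 degrees back from vertical: from bottom to top it runs along (-0.375, 0, 0.927), so fingers come down along it tilted 22 degrees. 98.9 mm above the underside, 70.2 mm behind scoop_foot.
- scoop_foot (a point): Scoop basket, point on its flat underside; stands by itself. Seven steel tines 3 mm thick run along x, 15.5 mm apart (y = 0, +-15.5, +-31, +-46.5 mm), so slots are 12.5 mm: a 25 mm ball rides on two tines, a 10 mm one falls through. Back plate 37 mm high, rear face 47 mm behind this point; side plates 31 mm high from the back to x = -11 mm. 97 mm wide. No front lip: balls roll out once the mouth dips.
- scoop_tip (a point): Front of the scoop: tip of its middle tine, on the underside, 42 mm ahead of scoop_foot (all tines end level; their last 15 mm are thinned to a 2 mm tip). Balls on the tines roll to the back plate when this end is raised above level.
- tray: Fixed aluminium tray, 116 mm wide; origin on its underside, below the centre of its floor, +x roughly away from the robot. Floor top 6 mm, wall tops 38 mm above the worktop. Floor 200 (x) x 108 mm inside; 4 mm walls upright, but the end wall at +x leans outwards 14 degrees (outer end at x = 112 mm). Balls start at x > 0; the half x < 0 is empty, so the scoop fits in there, mouth towards +x, 5 mm free at each side.
- tray_end (a point): Foot of the tray's end wall at +x (inner face), on the tray floor, 100 mm along x from the tray's origin. Same axes as the tray.
- dish_rim (a point): Centre of the mouth of the fixed round steel dish, level with its rim, 50 mm above the worktop. Dish: outer radius 77 mm, inner radius 71 mm, straight walls, inner floor 5 mm above the worktop. Empty at the start.
- ball_0_center (a point): Centre of a full-size white ceramic grinding ball, 25 mm diameter, 50 g, lying loose in the tray (orientation means nothing).
- ball_1_center (a point): Centre of a full-size white ceramic grinding ball, 25 mm diameter, 50 g, lying loose in the tray (orientation means nothing).
- ball_2_center (a point): Centre of a full-size white ceramic grinding ball, 25 mm diameter, 50 g, lying loose in the tray (orientation means nothing).
- small_0_center (a point): Centre of a worn, undersized white ceramic ball, 10 mm diameter, 12 g, lying loose in the tray (orientation means nothing).
- small_1_center (a point): Centre of a worn, undersized white ceramic ball, 10 mm diameter, 12 g, lying loose in the tray (orientation means nothing).
- small_2_center (a point): Centre of a worn, undersized white ceramic ball, 10 mm diameter, 12 g, lying loose in the tray (orientation means nothing).
- small_3_center (a point): Centre of a worn, undersized white ceramic ball, 10 mm diameter, 12 g, lying loose in the tray (orientation means nothing).
- small_4_center (a point): Centre of a worn, undersized white ceramic ball, 10 mm diameter, 12 g, lying loose in the tray (orientation means nothing).
- bottle: Bystander: brown bottle with a dark cap, 52 mm diameter, 106 mm high, behind the work; origin at the centre of its underside. Leave it alone.
- filter: Bystander: round clear filter cassette, 40 mm diameter, 38 mm high, behind the work; origin at the centre of its underside. Leave it alone.
- watch: Bystander: black stopwatch, 61 x 54 x 16 mm, near the front edge; origin at the centre of its underside. Leave it alone.

How it is judged (in metres and radians):
At the end, for the whole second after the job is handed in: All three 25 mm balls lie inside the dish (centre within 70 mm of its axis, below its rim); all five 10 mm balls lie on the tray floor, inside its walls; the scoop stands flat on the worktop (within about 4 degrees, within 5 mm of standing height), clear of tray and dish, at rest and released (horizontal distance between each of ball_0_center, ball_1_center, ball_2_center and dish_rim below 0.07 m and height (world z) of each of ball_0_center, ball_1_center, ball_2_center below 0.04 m and x of small_0_center in the frame of tray between -0.1 and 0.105 m and y of small_0_center in the frame of tray between -0.054 and 0.054 m and height (world z) of each of small_0_center, small_1_center, small_2_center, small_3_center, small_4_center below 0.025 m and x of small_1_center in the frame of tray between -0.1 and 0.105 m and y of small_1_center in the frame of tray between -0.054 and 0.054 m and x of small_2_center in the frame of tray between -0.1 and 0.105 m and y of small_2_center in the frame of tray between -0.054 and 0.054 m and x of small_3_center in the frame of tray between -0.1 and 0.105 m and y of small_3_center in the frame of tray between -0.054 and 0.054 m and x of small_4_center in the frame of tray between -0.1 and 0.105 m and y of small_4_center in the frame of tray between -0.054 and 0.054 m and height (world z) of scoop_grip between 0.094 and 0.104 m and angle between scoop_grip's own z axis and vertical below 0.08 rad and contact force between scoop and tray below 0.05 N and contact force between scoop and dish below 0.05 N and linear speed of scoop below 0.02 m/s); the robot touches nothing.
It fails at once if the robot touches a ball itself instead of using the scoop (contact force between any of ball_0, ball_1, ball_2, small_0, small_1, small_2, small_3, small_4 and the fingers above 0.3 N or contact force between any of ball_0, ball_1, ball_2, small_0, small_1, small_2, small_3, small_4 and the arm above 0.3 N).
It fails at once if a bystander (bottle, filter cassette, stopwatch) is moved more than 25 mm (distance of any of bottle, filter, watch from where it was at the start of the episode above 0.025 m).
It also fails if it takes over 61 s, if anything falls off the work surface, if the arm or the gripper's body presses on something with over 40 N, if the wrist force passes 120 N, or if a joint passes its speed limit or range.

## Working session

There is one attempt and no reset: what is moved stays moved. The work goes in short steps, each a Python script; the robot and the scene stay as the last script left them, time stands still between calls to the robot, and variables do not carry over. Pictures are saved under pics/ and viewed, and the job is handed in when it is done.

```bash
mkdir -p pics; ls
python3 - <<'E'
from cell import env
import cv2,numpy as np
s=env.get_state();print(s)
for n in ("scene","top"):
    im,d=env.grab_frame(n);np.savez(f"pics/{n}0.npz",im=im,d=d);cv2.imwrite(f"pics/{n}0.png",im[:,:,::-1])
    c=env.calibration(n);print(n,c)
E
```

```text
pics
{'t': 0.0, 'joint_pos': array([-6.41132648e+01,  1.36824704e+01, -8.16782061e-01,  7.55867929e+01,
       -1.11570022e-03,  9.00007527e+01]), 'joint_vel': array([-0.10811948,  0.10599293,  0.01230768, -0.03385581, -0.06702564,
       -0.06954916]), 'joint_efforts': array([-5.78802201e-05, -5.38780260e+01,  3.46432757e+01,  1.85281760e-02,
       -5.51896755e-05,  1.04741474e-05]), 'ee_pos': array([ 0.22901721, -0.47193405,  0.23066489]), 'tool_rot': array([-9.00860453e+01, -1.11682930e-03, -1.54114016e+02]), 'force': array([ 0.78105555,  0.70044129, -0.07743995]), 'ft_torque': array([0.00547497, 0.04297797, 0.02389207]), 'finger_gap': 0.08540691730502271}
scene {'fx': 384.130868506607, 'fy': 384.130868506607, 'cx': 250.71031182154064, 'cy': 191.42929454223795, 'world_to_cam': array([[-7.13668603e-01, -7.00483476e-01, -1.58397574e-04,
         3.87897213e-01],
       [-3.25146682e-01,  3.31467157e-01, -8.85668764e-01,
         2.61531879e-01],
       [ 6.20448838e-01, -6.32022487e-01, -4.64317580e-01,
         4.97345897e-01],
       [ 0.00000000e+00,  0.00000000e+00,  0.00000000e+00,
         1.00000000e+00]])}
top {'fx': 366.5656494661237, 'fy': 366.5656494661237, 'cx': 252.7236519349201, 'cy': 192.25242634682076, 'world_to_cam': array([[-0.00300518, -0.999971  , -0.00699717, -0.0264251 ],
       [-0.99248369,  0.00383858, -0.12231678,  0.5962494 ],
       [ 0.1223401 ,  0.006577  , -0.99246644,  0.98735923],
       [ 0.        ,  0.        ,  0.        ,  1.        ]])}
```

View pics/top0.png

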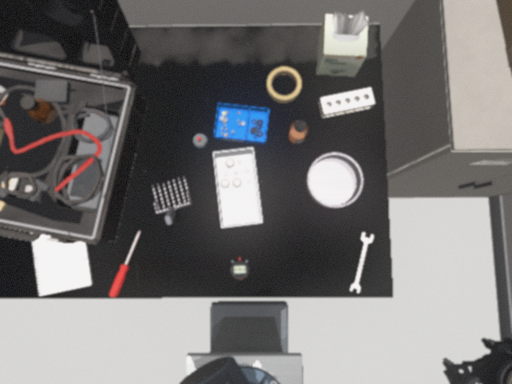

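View pics/scene0.png

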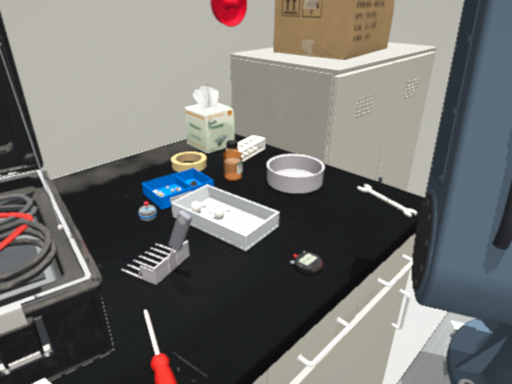

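The top view shows the scoop at about px (170,200) with its mouth up (+x), the tray at (238,187), the dish at (335,180) and the watch at (240,268). I'll enlarge it to measure.

```bash
cat > h.py <<'E'
import numpy as np,cv2
from cell import env
C={n:env.calibration(n) for n in ("top","scene")}
def onplane(n,u,v,z,c=None):
    c=c or C[n];M=c["world_to_cam"];R=M[:3,:3];t=M[:3,3]
    o=-R.T@t;d=R.T@np.array([(u-c["cx"])/c["fx"],(v-c["cy"])/c["fy"],1.])
    return o+d*(z-o[2])/d[2]
def proj(n,p,c=None):
    c=c or C[n];M=c["world_to_cam"];q=M[:3,:3]@np.asarray(p)+M[:3,3]
    return np.array([c["fx"]*q[0]/q[2]+c["cx"],c["fy"]*q[1]/q[2]+c["cy"]])
def cloud(d,c):
    v,u=np.mgrid[:d.shape[0],:d.shape[1]];P=np.stack([(u-c["cx"])/c["fx"]*d,(v-c["cy"])/c["fy"]*d,d],-1)
    M=c["world_to_cam"];return (P-M[:3,3])@M[:3,:3]
E
python3 - <<'E'
from h import *
z=np.load("pics/top0.npz");im=z["im"]
c=im[140:236,145:273];cv2.imwrite("pics/topz.png",cv2.resize(c,(768,576),interpolation=cv2.INTER_CUBIC)[:,:,::-1])
c=im[140:220,295:375];cv2.imwrite("pics/topd.png",cv2.resize(c,(560,560),interpolation=cv2.INTER_CUBIC)[:,:,::-1])
P=cloud(z["d"],C["top"])
for v,u in [(230,200),(187,240),(180,335)]: print(P[v,u],z["d"][v,u])
E
```

```text
[ 0.49254784  0.12353234 -0.00425315] 1.0526512
[0.61515775 0.00831662 0.00713395] 1.0555922
[ 0.63494212 -0.26616761  0.00384777] 1.0594687
```

View pics/topz.png

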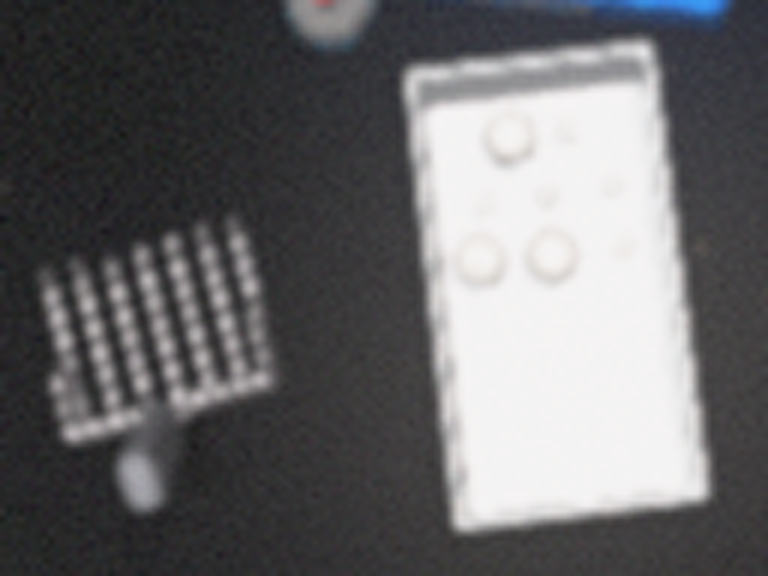

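View pics/topd.png

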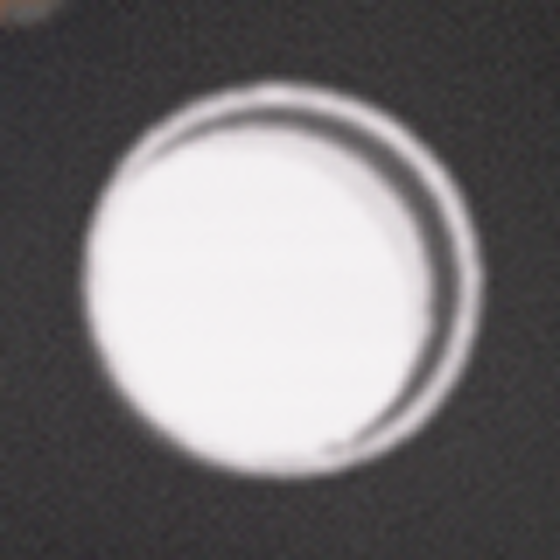

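Run:
```python
from h import *
M=C["top"]["world_to_cam"];print("cam",-M[:3,:3].T@M[:3,3])
def px(x,y,ox=145,oy=140,s=6): return (x+.5)/s-.5+ox,(y+.5)/s-.5+oy
q={k:onplane("top",*px(*p),.038)[:2] for k,p in dict(fl=(405,70),fr=(655,40),nl=(452,530),nr=(710,500)).items()}
for k in q: print(k,q[k].round(4))
f=(q['fl']+q['fr'])/2;n=(q['nl']+q['nr'])/2;print("len",np.linalg.norm(f-n),"w",np.linalg.norm(q['fl']-q['fr']),np.linalg.norm(q['nl']-q['nr']),"yaw",np.degrees(np.arctan2(*(f-n)[::-1])),np.degrees(np.arctan2(*((q['fl']-q['fr'])*[1,-1]))))
u=(f-n)/np.linalg.norm(f-n);o=n+u*.104;print("tray o",o)
v=np.array([-u[1],u[0]])
for p in [(510,138),(480,258),(552,254)]:
  w=onplane("top",*px(*p),.0185)[:2];print("big",w.round(4),((w-o)@u).round(4),((w-o)@v).round(4))
for p in [(567,130),(485,205),(547,197),(612,186),(627,248)]:
  w=onplane("top",*px(*p),.011)[:2];print("small",w.round(4),((w-o)@u).round(4),((w-o)@v).round(4))
tl=onplane("top",*px(47,268),.002);tr=onplane("top",*px(233,218),.002);print("tips",tl,tr,np.linalg.norm(tl-tr))
b1=onplane("top",*px(68,435),.037);b2=onplane("top",*px(270,380),.037);print("back",b1,b2,np.linalg.norm(b1-b2))
h=onplane("top",*px(140,485),.136);print("handle top",h)
print("dish",onplane("top",*px(284,280,295,140,7),.05), "r",np.linalg.norm(onplane("top",*px(85,280,295,140,7),.05)-onplane("top",*px(483,280,295,140,7),.05))/2)
```

```text
cam [ 0.47089477 -0.03520694  1.05266731]
fl [0.7133 0.0862]
fr [ 0.7273 -0.0318]
nl [0.4972 0.0623]
nr [ 0.5106 -0.0564]
len 0.21774840520648497 w 0.11879441365640121 0.11939940174638314 yaw 6.3911457347953275 -173.2710296592728
tray o [0.60726045 0.01454119]
big [0.6845 0.0379] 0.0794 0.0146
big [0.6265 0.0519] 0.0233 0.0349
big [0.6283 0.0176] 0.0212 0.0007
small [0.6899 0.0109] 0.0817 -0.0128
small [0.6533 0.0503] 0.0498 0.0304
small [0.6571 0.0205] 0.0502 0.0003
small [ 0.6623 -0.0108] 0.0519 -0.0313
small [ 0.6322 -0.0179] 0.0211 -0.0351
tips [0.6249287  0.26272186 0.002     ] [0.64904981 0.17314973 0.002     ] 0.09276311586325701
back [0.54161939 0.24066823 0.037     ] [0.56684841 0.14747479 0.037     ] 0.0965480238418481
handle top [0.51376605 0.18310861 0.136     ]
dish [ 0.62891987 -0.25643503  0.05      ] r 0.07843849314086654
```

```bash
cat >> h.py <<'E'
from scipy.spatial.transform import Rotation as Ro
FLIP=1
GRIP=np.array([-.0702,0,.0989]);AX=np.array([-.375,0,.927]);AX=AX/np.linalg.norm(AX)
def Rg():
    y=-AX;z=np.array([0,FLIP,0.]);return np.stack([np.cross(y,z),y,z],1)
def pose(pt,yaw,pitch=0,ref=(0,0,0),back=0.):
    """tool pose such that scoop point ref (scoop frame) sits at world pt; pitch>0 = mouth up; back = retreat along fingers"""
    Rs=Ro.from_euler('zy',[0,0]).as_matrix()
    Rs=(Ro.from_euler('z',yaw,degrees=True)*Ro.from_euler('y',-pitch,degrees=True)).as_matrix()
    tcp=GRIP-AX*(.019-back)
    p=np.asarray(pt)+Rs@(tcp-np.asarray(ref))
    return p,Ro.from_matrix(Rs@Rg()).as_euler('xyz',degrees=True)
TIP=(.042,0,0);HEEL=(-.047,0,0)
TO=np.array([.6073,.0145]);TY=6.55
def tray(x,y,z=0.):
    a=np.radians(TY);return np.array([TO[0]+x*np.cos(a)-y*np.sin(a),TO[1]+x*np.sin(a)+y*np.cos(a),z])
SC=np.array([.5972,.2065,0]);SY=15.1
DI=np.array([.6289,-.2564])
def dish(x,y,yaw,z):
    a=np.radians(yaw);return np.array([DI[0]+x*np.cos(a)-y*np.sin(a),DI[1]+x*np.sin(a)+y*np.cos(a),z])
def go(p,v=.15,**k): return env.movel(list(p[0]),list(p[1]),vel=v,**k)
E
python3 - <<'E'
import h;from h import *
for f in (1,-1):
    h.FLIP=f;print(f)
    L={"pre":pose(SC,SY,back=.1),"grasp":pose(SC,SY),"lift":pose(SC+[0,0,.09],SY),"above":pose(tray(-.045,0,.1),TY),"in":pose(tray(-.045,0,.006),TY),"end":pose(tray(.058,0,.006),TY),
    "tilt":pose(tray(.011,0,.006),TY,22,HEEL),"up":pose(tray(.0,0,.1),TY,22,HEEL)}
    for yw in (-30,-15,0,10):
        L[f"d{yw}"]=pose(dish(-.02,0,yw,.11),yw,22,TIP);L[f"dd{yw}"]=pose(dish(-.02,0,yw,.032),yw,-38,TIP)
    for k,(p,r) in L.items():
        j=env.inverse_kinematics(list(p),list(r));print(k,p.round(3),r.round(1),None if j is None else np.round(j,0))
E
```

```text
1
pre [0.5   0.18  0.174] [-90.  -22.   15.1] [ 21.   1. -29.  37.  -2.   6.]
grasp [0.536 0.19  0.081] [-90.  -22.   15.1] [ 21.  11. -35.  23.  -2.   5.]
lift [0.536 0.19  0.171] [-90.  -22.   15.1] [ 21.   5. -26.  37.  -2.   5.]
above [0.5   0.002 0.181] [-90.  -22.    6.6] [ -2.  -2. -32.  39.   3.  -8.]
in [0.5   0.002 0.087] [-90.  -22.    6.6] [ -2.   4. -42.  23.   3.  -8.]
end [0.602 0.014 0.087] [-90.  -22.    6.6] [  0.  13. -30.  25.   2.  -6.]
tilt [0.573 0.011 0.075] [-90.  -44.    6.6] [ -2.  10. -59. -23.   6.  -6.]
up [0.562 0.009 0.169] [-90.  -44.    6.6] [ -2.  -3. -51.  -1.   6.  -6.]
d-30 [ 0.501 -0.182  0.146] [-90. -44. -30.] [-13.  -3. -55.  -5. -11.  12.]
dd-30 [ 0.583 -0.23   0.161] [-90.  16. -30.] [-23.  38.  27.  94.   2.   7.]
d-15 [ 0.486 -0.218  0.146] [-90. -44. -15.] [-30.  -3. -56.  -5.  10. -11.]
dd-15 [ 0.578 -0.243  0.161] [-90.  16. -15.] [-22.  38.  27.  94.  -2.  -7.]
d0 [ 0.481 -0.256  0.146] [-90. -44.   0.] [-44.   2. -48.   5.  29. -35.]
dd0 [ 0.576 -0.256  0.161] [-90.  16.   0.] [-21.  38.  26.  93.  -6. -20.]
d10 [ 0.483 -0.282  0.146
[... 722 characters left out ...]
 0.169] [ -90.    44.  -173.4] [ -2.  -3. -51.  -1.   6. 174.]
d-30 [ 0.501 -0.182  0.146] [-90.  44. 150.] [ -13.   -3.  -55.   -5.  -11. -168.]
dd-30 [ 0.583 -0.23   0.161] [-90. -16. 150.] [ -23.   38.   27.   94.    2. -173.]
d-15 [ 0.486 -0.218  0.146] [-90.  44. 165.] [-30.  -3. -56.  -5.  10. 169.]
dd-15 [ 0.578 -0.243  0.161] [-90. -16. 165.] [-22.  38.  27.  94.  -2. 173.]
d0 [ 0.481 -0.256  0.146] [ -90.   44. -180.] [-44.   2. -48.   5.  29. 145.]
dd0 [ 0.576 -0.256  0.161] [ -90.  -16. -180.] [-21.  38.  26.  93.  -6. 160.]
d10 [ 0.483 -0.282  0.146] [ -90.   44. -170.] [-49.   7. -40.  17.  37. 129.]
dd10 [ 0.577 -0.266  0.161] [ -90.  -16. -170.] [-21.  37.  25.  92.  -8. 150.]
```

Run:
```python
from h import *
p,r=pose(SC,SY,back=.12)
env.goto(list(p),list(r))
s=env.get_state();print(s["t"],s["ee_pos"],s["tool_rot"])
c=env.calibration("wrist");im,d=env.grab_frame("wrist")
np.savez("pics/w1.npz",im=im,d=d,M=c["world_to_cam"],k=[c["fx"],c["fy"],c["cx"],c["cy"]])
for q in [tray(0,0,.006),tray(-.1,.054,.038),tray(-.1,-.054,.038),SC,SC+[0,0,.1]]: print(proj("w",q,c).round())
cv2.imwrite("pics/w1.png",im[:,:,::-1])
```

```text
2.5833 [0.49318064 0.17781927 0.19259778] [-90.00038066 -22.0271575   15.01977205]
[ 71. 165.]
[101.  90.]
[-46.  69.]
[252. 192.]
[253. 260.]
```

View pics/w1.png

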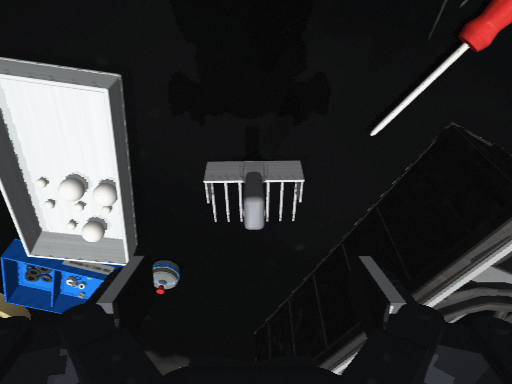

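The wrist view shows the scoop centred between the fingers, with its handle at about (254,205), and most of the tray on the left. I'll overlay the model to check the poses.

Run:
```python
from h import *
z=np.load("pics/w1.npz");k=z["k"];c=dict(fx=k[0],fy=k[1],cx=k[2],cy=k[3],world_to_cam=z["M"])
b=cv2.resize(z["im"][40:300,0:330],None,fx=2.4,fy=2.3,interpolation=cv2.INTER_CUBIC)[:,:,::-1].copy()
def L(a,e,col):
    f=lambda q:tuple(int(round(x)) for x in ((proj("w",q,c)-[0,40]+.5)*[2.4,2.3]-.5))
    cv2.line(b,f(a),f(e),col,1)
def S(x,y,zz): 
    a=np.radians(SY);return SC+[x*np.cos(a)-y*np.sin(a),x*np.sin(a)+y*np.cos(a),zz]
for y in (-.0465,-.031,-.0155,0,.0155,.031,.0465): L(S(-.044,y,.003),S(.042,y,.002),(0,255,0))
L(S(-.047,-.0485,.037),S(-.047,.0485,.037),(0,0,255))
L(S(-.047,-.0485,.0),S(-.047,.0485,.0),(0,0,255))
h0=GRIP+AX*.0425;L(S(h0[0],-.007,h0[2]),S(h0[0],.007,h0[2]),(0,255,255))
for s in (-1,1):
    L(tray(-.1,s*.054,.006),tray(.1,s*.054,.006),(0,0,255));L(tray(-.104,s*.058,.038),tray(.11,s*.058,.038),(0,255,0))
for x in (-.1,.1): L(tray(x,-.054,.006),tray(x,.054,.006),(0,0,255))
L(tray(-.104,-.058,.038),tray(-.104,.058,.038),(0,255,0))
cv2.imwrite("pics/w1o.png",b)
```

```text
(no output)
```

View pics/w1o.png

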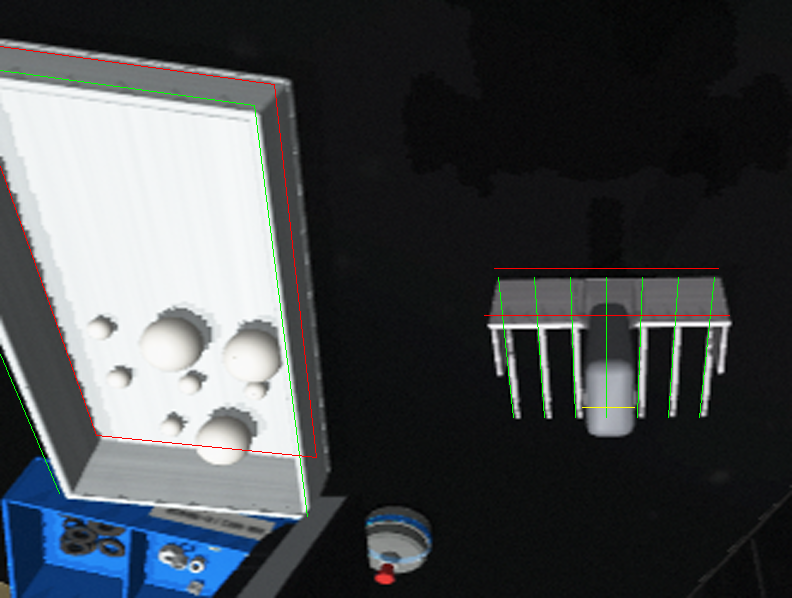

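The overlay agrees to about 1–3 mm in this view for the tray, tines and handle. Next I'll grasp the scoop.

Run:
```python
from h import *
print(go(pose(SC,SY),.12,contact_N=10))
env.gripper_to(0.0)
s=env.get_state();print(s["t"],s["ee_pos"],s["tool_rot"],s["finger_gap"],s["force"])
go(pose(SC+[0,0,.09],SY),.15)
c=env.calibration("wrist");im,d=env.grab_frame("wrist");cv2.imwrite("pics/w2.png",im[:,:,::-1])
c0,_=env.grab_frame("scene");cv2.imwrite("pics/s2.png",cv2.resize(c0[130:330,60:330],None,fx=2.8,fy=2.8)[:,:,::-1])
s=env.get_state();print(s["t"],s["ee_pos"],s["tool_rot"],s["finger_gap"],s["force"],s["ft_torque"])
```

```text
False
4.4333 [0.53623139 0.19010002 0.08126953] [-89.99685753 -22.01882427  15.10480477] 0.013181324971811959 [0.41340895 0.72671302 0.56920508]
5.2833 [0.53543071 0.18973656 0.16973292] [-90.01422526 -21.88369038  15.10406403] 0.013131304526573167 [-1.34119492  0.74754819 -1.83701965] [-0.13714925  0.46149253  0.04625755]
```

View pics/w2.png

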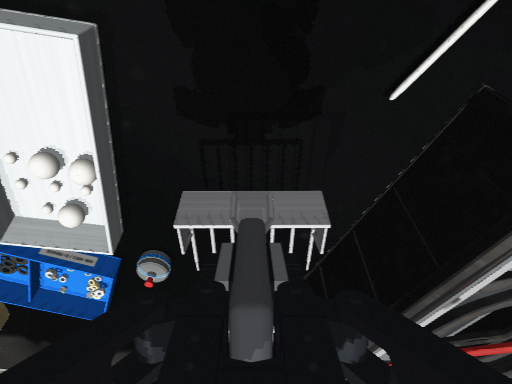

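View pics/s2.png

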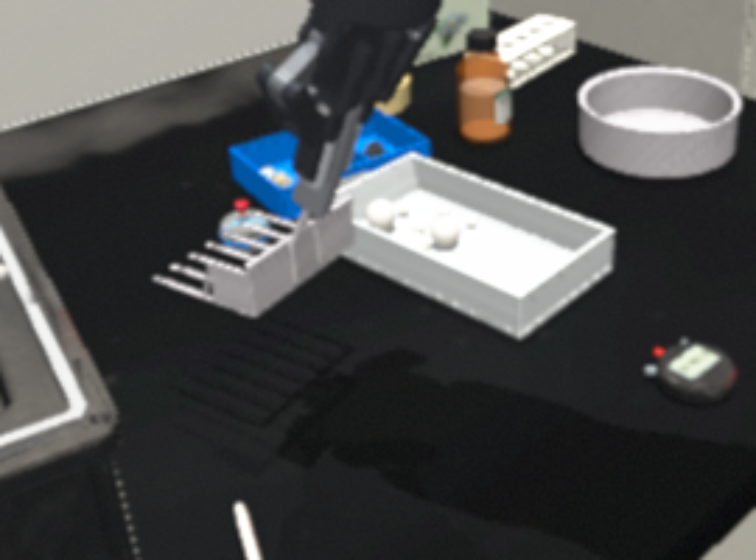

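Gripped: the finger gap is 13.1 mm and the scoop hangs level. Next is above the tray, where I'll check the fit.

Run:
```python
from h import *
go(pose(tray(-.045,0,.09),TY),.25)
go(pose(tray(-.045,0,.05),TY),.15)
s=env.get_state();print(s["t"],s["ee_pos"],s["tool_rot"],pose(tray(-.045,0,.05),TY))
c=env.calibration("wrist");im,d=env.grab_frame("wrist");cv2.imwrite("pics/w3.png",cv2.resize(im,(800,600),interpolation=cv2.INTER_CUBIC)[:,:,::-1])
c0,_=env.grab_frame("top");cv2.imwrite("pics/t3.png",cv2.resize(c0[140:236,180:290],None,fx=6,fy=6,interpolation=cv2.INTER_CUBIC)[:,:,::-1])
```

```text
6.6167 [0.49986765 0.00304497 0.13107581] [-89.98271684 -21.95921935   6.63086125] (array([0.4999306 , 0.00217188, 0.13128659]), array([-90.        , -22.02484593,   6.55      ]))
```

View pics/w3.png

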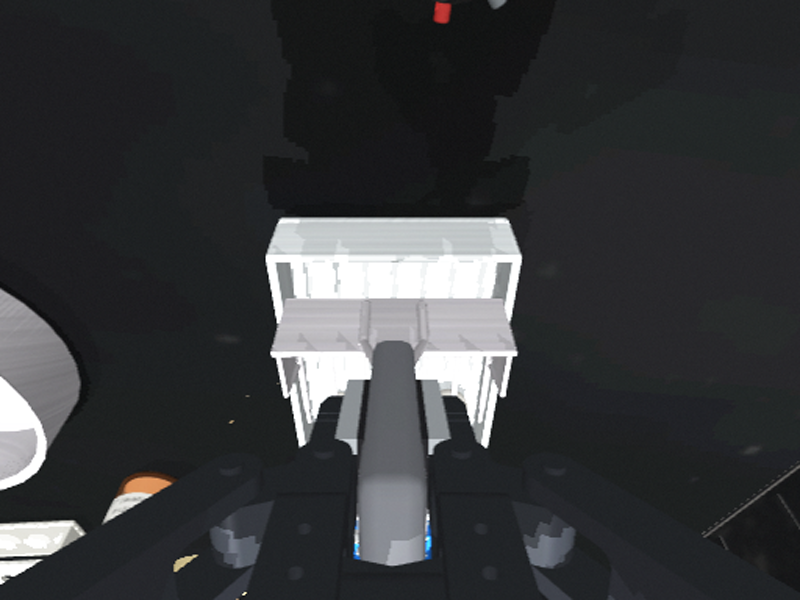

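View pics/t3.png

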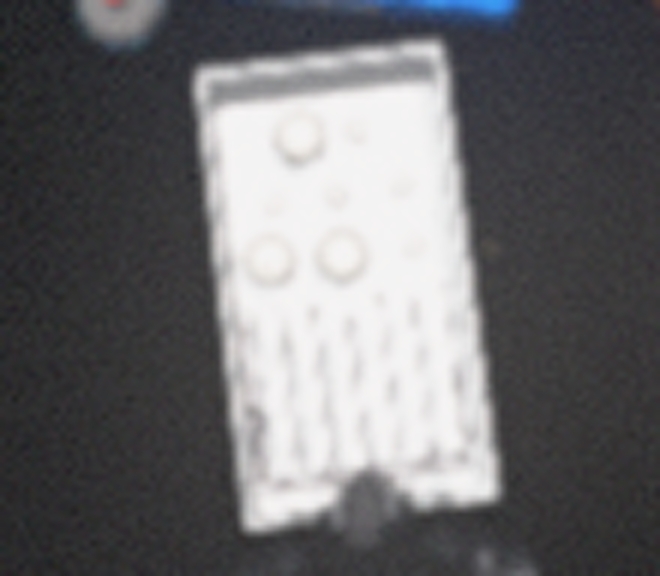

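The scoop is centred in the tray in both views: back plate centre at column 395, tray centre at 394. The tines end short of the balls, so I'll lower it.

Run:
```python
from h import *
print(go(pose(tray(-.045,0,.012),TY),.1,contact_N=6))
print(go(pose(tray(-.045,0,.0045),TY),.02,contact_N=2.5))
s=env.get_state();print(s["t"],s["ee_pos"],pose(tray(-.045,0,.006),TY)[0],s["tool_rot"],s["force"])
c0,_=env.grab_frame("scene");cv2.imwrite("pics/s4.png",cv2.resize(c0[150:270,120:300],None,fx=4.4,fy=4.4,interpolation=cv2.INTER_CUBIC)[:,:,::-1])
```

```text
False
True
7.625 [0.50030186 0.00224154 0.08710727] [0.4999306  0.00217188 0.08728659] [-90.00027433 -22.10264369   6.55876111] [-1.89139816 -0.15951347  5.3959238 ]
```

View pics/s4.png

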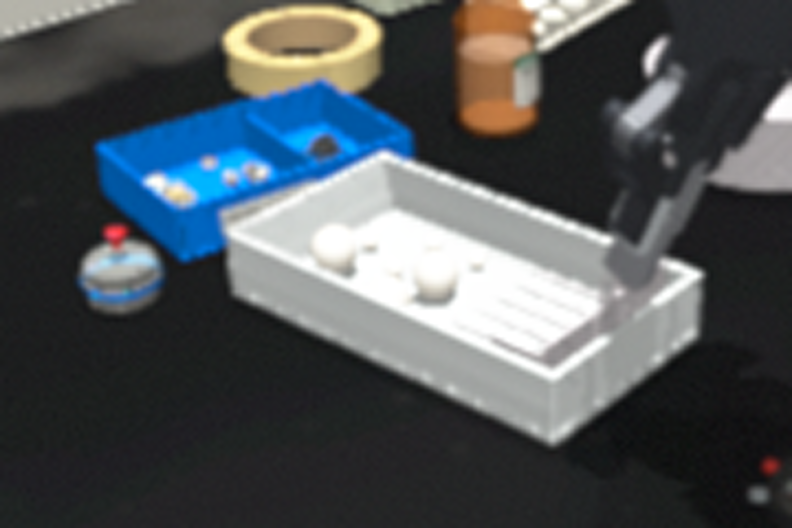

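Run:
```python
from h import *
def show(tag):
    s=env.get_state();a=np.radians(TY);p=s["ee_pos"]-pose(tray(0,0,.006),TY)[0]
    print(tag,round(s["t"],2),"footx",p[0]*np.cos(a)+p[1]*np.sin(a),"y",-p[0]*np.sin(a)+p[1]*np.cos(a),"dz",p[2],s["force"].round(1),s["tool_rot"].round(2))
print(go(pose(tray(.03,0,.006),TY),.05,contact_N=9));show("a")
c0,_=env.grab_frame("top");cv2.imwrite("pics/t5.png",cv2.resize(c0[140:236,180:290],None,fx=6,fy=6,interpolation=cv2.INTER_CUBIC)[:,:,::-1])
c0,_=env.grab_frame("scene");cv2.imwrite("pics/s5.png",cv2.resize(c0[150:270,120:300],None,fx=4.4,fy=4.4,interpolation=cv2.INTER_CUBIC)[:,:,::-1])
```

```text
True
a 7.92 footx -0.044437366712025264 y 6.623806969728845e-05 dz -0.00011905896406742833 [-1.9  1.1  5.2] [-90.   -22.07   6.56]
```

View pics/t5.png

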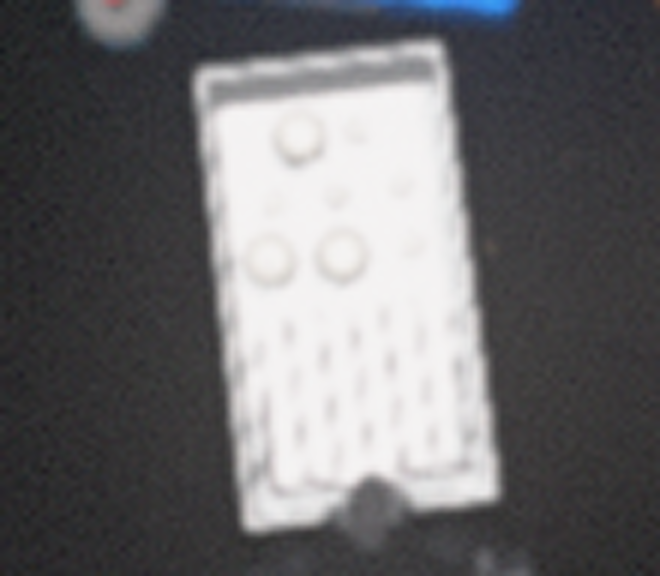

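View pics/s5.png

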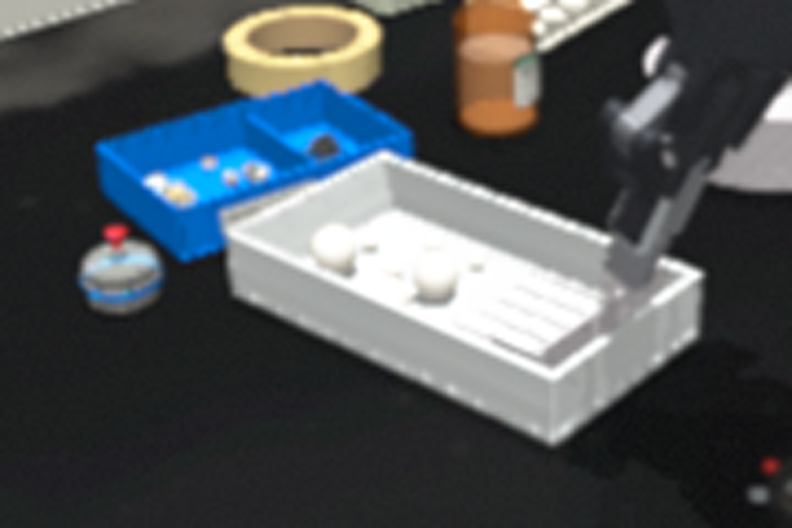

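The start-up friction tripped the 9 N limit and nothing has moved, so I'll continue with a higher threshold.

```bash
cat >> h.py <<'E'
def show(tag):
    s=env.get_state();a=np.radians(TY);p=s["ee_pos"]-pose(tray(0,0,.006),TY)[0]
    print(tag,round(s["t"],2),"footx",(p[0]*np.cos(a)+p[1]*np.sin(a)).round(4),"y",(-p[0]*np.sin(a)+p[1]*np.cos(a)).round(4),"dz",p[2].round(4),s["force"].round(1),s["tool_rot"].round(2))
def snap(tag):
    for n,(r0,r1,c0,c1) in dict(top=(140,236,180,290),scene=(150,270,120,300)).items():
        i,_=env.grab_frame(n);f=660/(c1-c0);cv2.imwrite(f"pics/{n}_{tag}.png",cv2.resize(i[r0:r1,c0:c1],None,fx=f,fy=f,interpolation=cv2.INTER_CUBIC)[:,:,::-1])
E
python3 - <<'E'
from h import *
print(go(pose(tray(.03,0,.0063),TY),.05,contact_N=22));show("a")
snap("6")
E
```

```text
False
a 9.68 footx 0.0298 y 0.0 dz 0.0001 [-0.8 -0.1 -2. ] [-90.   -22.01   6.55]
```

View pics/top_6.png

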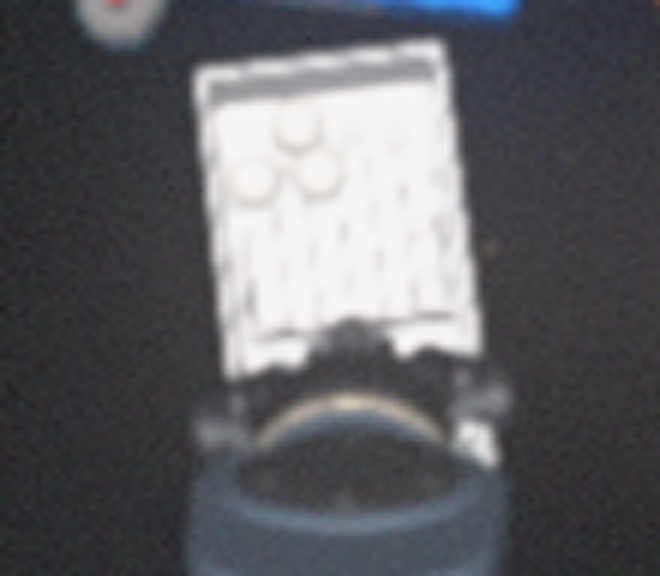

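View pics/scene_6.png

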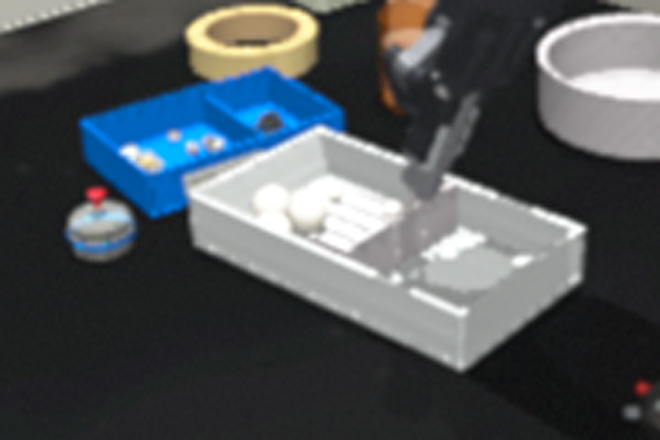

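The top view shows the balls at (300,130), (255,180) and (320,170), with the two nearer ones already over the tines. I'll push on to the end wall.

Run:
```python
from h import *
print(go(pose(tray(.059,0,.0063),TY),.04,contact_N=14));show("a")
snap("7")
```

```text
False
a 10.65 footx 0.0589 y -0.0 dz 0.0002 [-0.1  0.1 -3.6] [-90.   -22.02   6.55]
```

View pics/top_7.png

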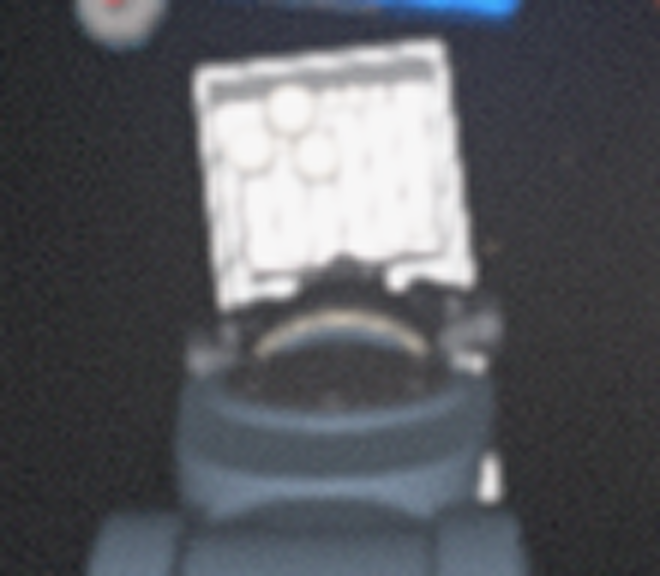

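View pics/scene_7.png

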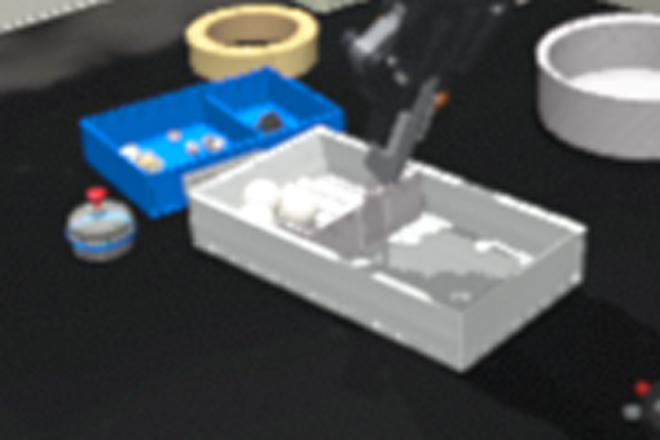

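Run:
```python
from h import *
print(go(pose(tray(.066,0,.0063),TY),.02,contact_N=7));show("a")
snap("8")
```

```text
True
a 11.0 footx 0.0605 y 0.0001 dz -0.0 [-3.   0.2  3.5] [-89.99 -21.93   6.55]
```

View pics/top_8.png

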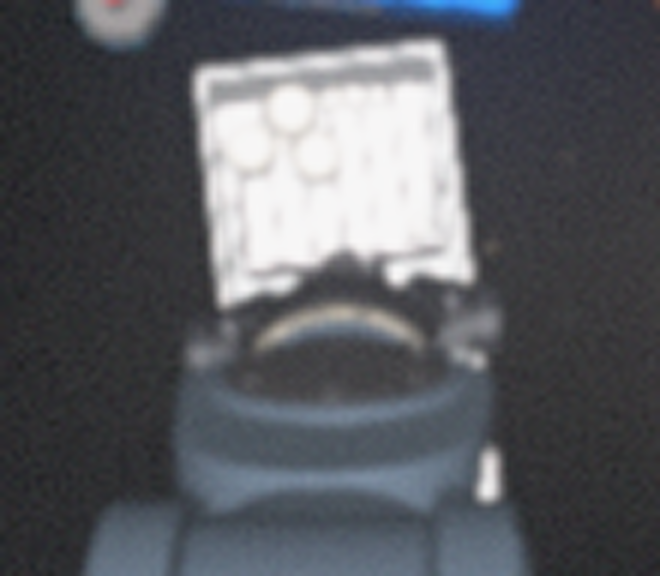

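View pics/scene_8.png

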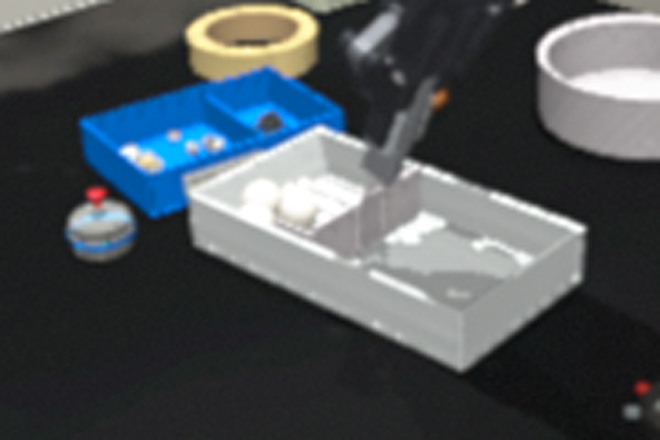

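The tines met the end wall at foot x = 60.5 mm. I'll tilt the mouth up about the heel so the balls roll to the back plate.

Run:
```python
from h import *
for a in (4,8,12,16,20): go(pose(tray(.0125-.0002*a,0,.0068),TY,a,HEEL),.05)
show("a");env.sleep(.3)
snap("9")
i,_=env.grab_frame("wrist");cv2.imwrite("pics/w9.png",i[:,:,::-1])
```

```text
a 12.52 footx 0.0288 y -0.0001 dz -0.0099 [-2.8  1.1  3.4] [-89.98 -41.88   6.53]
```

View pics/top_9.png

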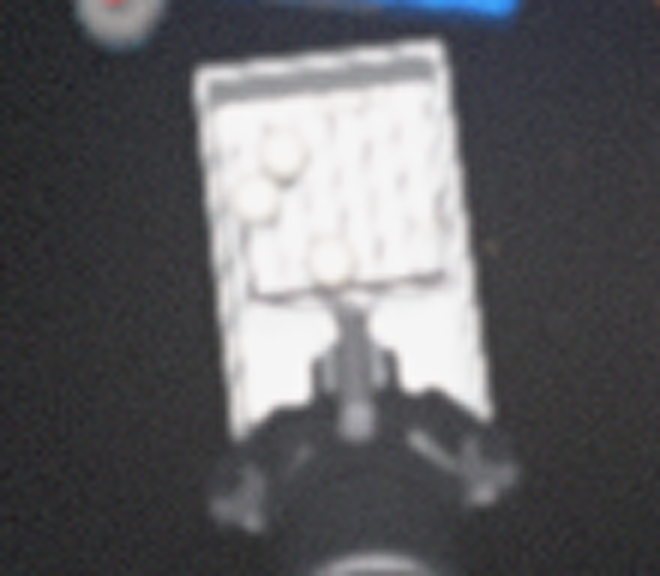

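View pics/scene_9.png

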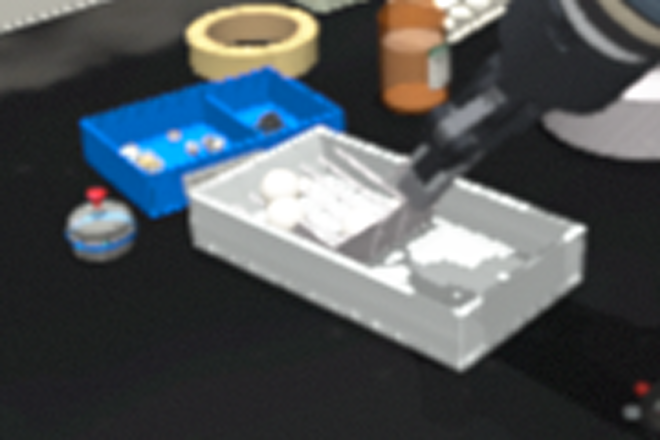

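View pics/w9.png

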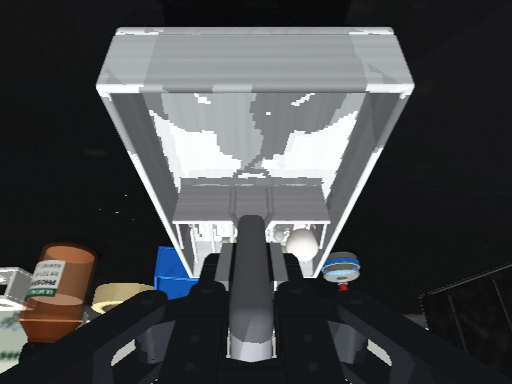

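One big ball rolled to the back plate, at (330,262). The one at (255,200) is in the outermost slot, held by the side plate's front end, and the one at (285,155) rests behind it. All three look to be on the tines. I'll lift gently inside the tray and check.

Run:
```python
from h import *
go(pose(tray(.004,0,.03),TY,20,HEEL),.05)
env.sleep(.2);show("a")
snap("10")
i,_=env.grab_frame("wrist");cv2.imwrite("pics/w10.png",cv2.resize(i[120:300,130:370],(800,600),interpolation=cv2.INTER_CUBIC)[:,:,::-1])
```

```text
a 13.79 footx 0.0239 y 0.0 dz 0.0131 [-0.7 -0.5 -3. ] [-89.99 -41.98   6.54]
```

View pics/top_10.png

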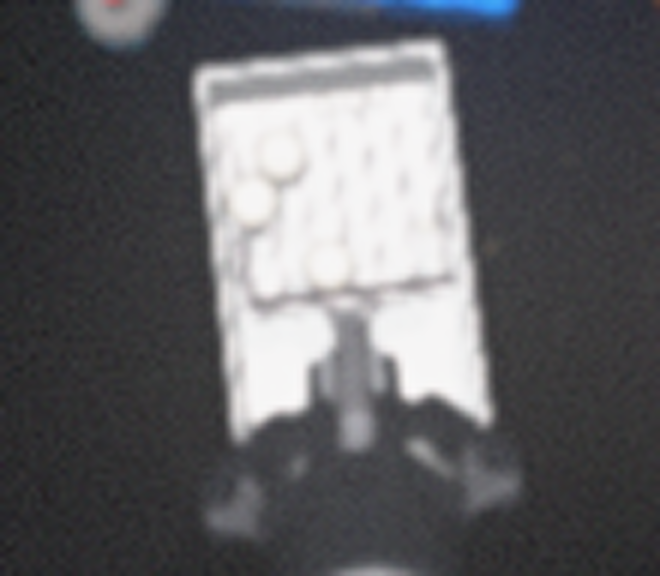

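View pics/scene_10.png

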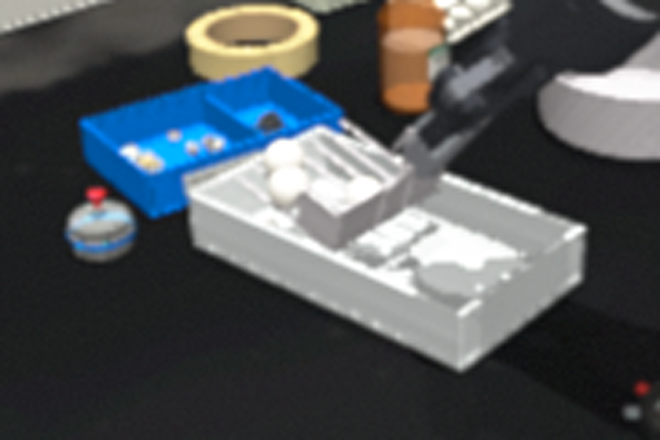

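View pics/w10.png

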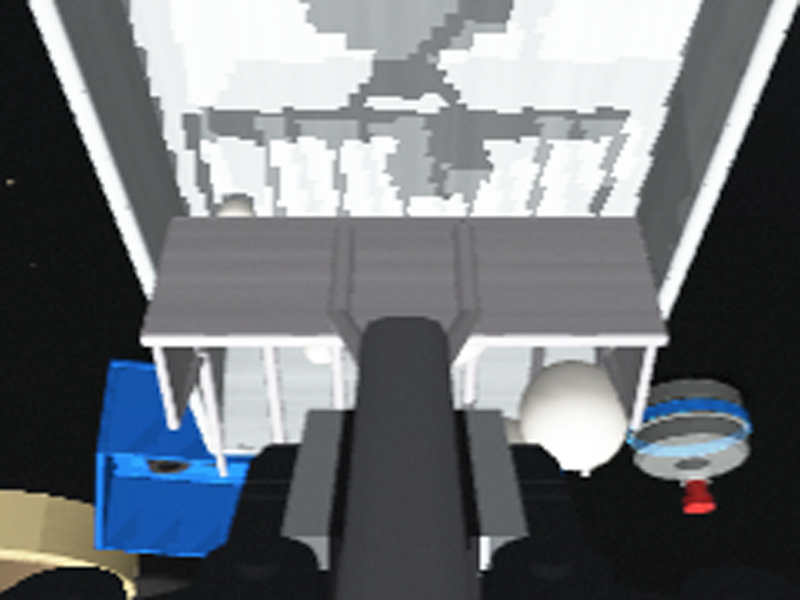

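Run:
```python
from h import *
go(pose(tray(-.01,0,.08),TY,20,HEEL),.06)
env.sleep(.2);show("a")
i,_=env.grab_frame("scene");cv2.imwrite("pics/s11.png",cv2.resize(i[125:265,160:320],(800,700),interpolation=cv2.INTER_CUBIC)[:600,:,::-1])
i,_=env.grab_frame("top");cv2.imwrite("pics/t11.png",cv2.resize(i[140:236,180:290],None,fx=6,fy=6,interpolation=cv2.INTER_CUBIC)[:,:,::-1])
i,_=env.grab_frame("wrist");cv2.imwrite("pics/w11.png",cv2.resize(i[20:300,100:400],(800,600),interpolation=cv2.INTER_CUBIC)[:,:,::-1])
```

```text
a 15.16 footx 0.01 y 0.0 dz 0.0631 [-0.9  0.  -2.2] [-89.99 -41.98   6.54]
```

View pics/s11.png

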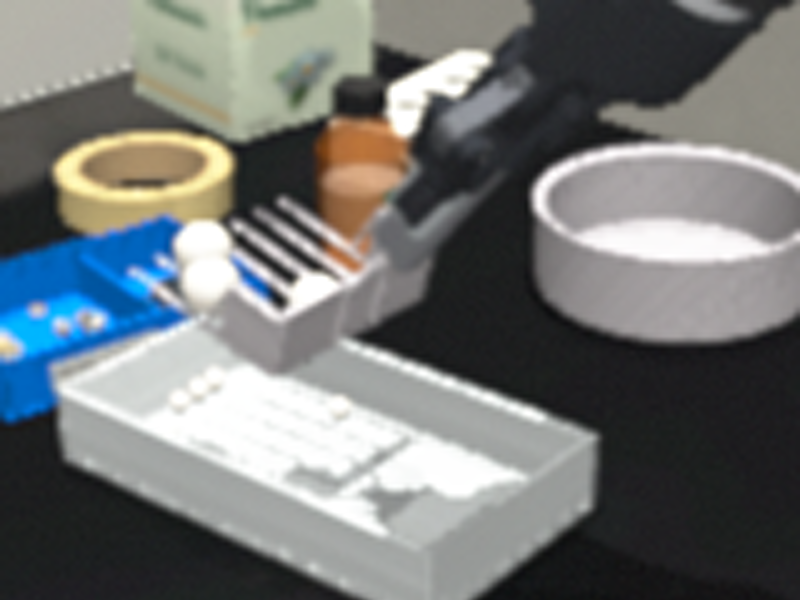

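View pics/t11.png

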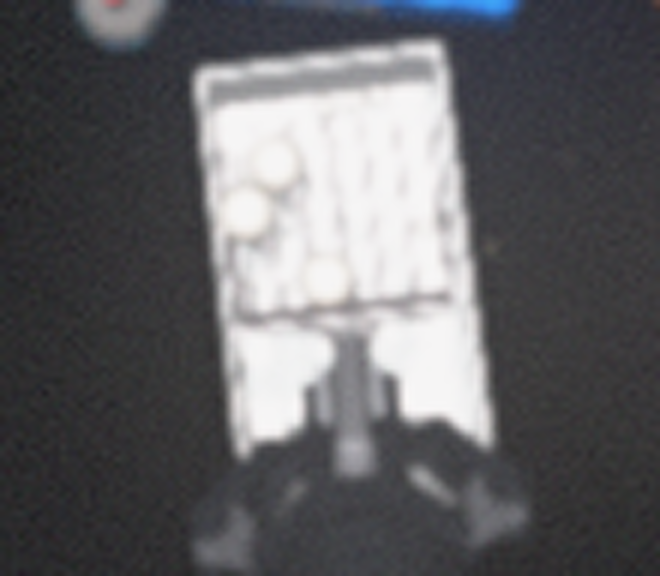

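View pics/w11.png

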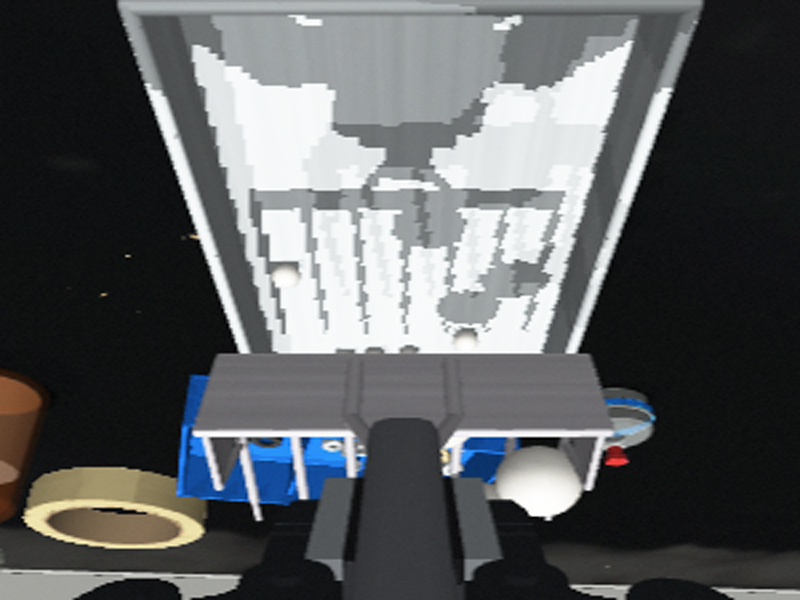

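Five worn balls are on the tray floor in the wrist view: (285,275), (465,340), and three tops at (345–408,350). The scoop carries the three big ones. Next is the dish.

Run:
```python
from h import *
Y=-20
go(pose(dish(-.02,0,Y,.115),Y,20,TIP),.09)
env.sleep(.2);s=env.get_state();print(s["t"],s["force"])
i,_=env.grab_frame("top");cv2.imwrite("pics/t12.png",cv2.resize(i[120:240,270:400],None,fx=5,fy=5,interpolation=cv2.INTER_CUBIC)[:,:,::-1])
```

```text
18.15 [-1.06048135 -0.30742544 -2.44806438]
```

View pics/t12.png

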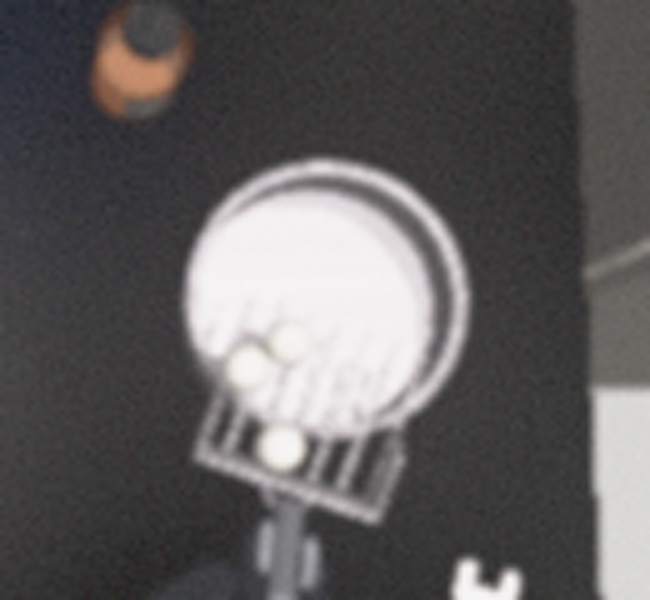

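All three balls are still on the tines and the mouth is over the dish. I'll tip them out slowly.

Run:
```python
from h import *
Y=-20
for a,z in ((10,.085),(2,.065),(-4,.058),(-10,.051),(-16,.045),(-22,.04),(-30,.036),(-38,.032)):
    go(pose(dish(-.015,0,Y,z),Y,a,TIP),.05)
env.sleep(.4);s=env.get_state();print(s["t"],s["force"])
i,_=env.grab_frame("top");cv2.imwrite("pics/t13.png",cv2.resize(i[120:240,270:400],None,fx=5,fy=5,interpolation=cv2.INTER_CUBIC)[:,:,::-1])
i,_=env.grab_frame("scene");cv2.imwrite("pics/s13.png",i[:,:,::-1])
```

```text
21.8917 [-0.41014172 -0.73322604 -0.78984937]
```

View pics/t13.png

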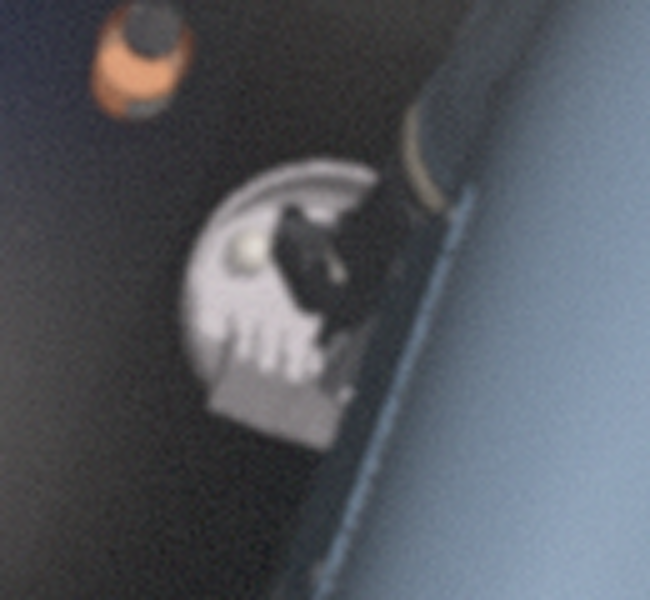

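View pics/s13.png

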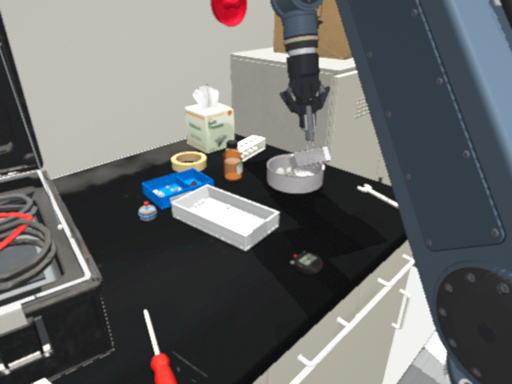

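Run:
```python
from h import *
Y=-20
go(pose(dish(-.015,0,Y,.1),Y,-38,TIP),.1)
go(pose(dish(-.09,0,Y,.12),Y,0,TIP),.15)
s=env.get_state();print(s["t"],s["force"])
i,_=env.grab_frame("top");cv2.imwrite("pics/t14.png",cv2.resize(i[130:250,150:380],None,fx=3.4,fy=3.4,interpolation=cv2.INTER_CUBIC)[:,:,::-1])
i,_=env.grab_frame("scene");cv2.imwrite("pics/s14.png",cv2.resize(i[120:300,120:360],(800,600),interpolation=cv2.INTER_CUBIC)[:,:,::-1])
```

```text
24.4417 [-0.06175226  0.97377698 -1.65557061]
```

View pics/t14.png

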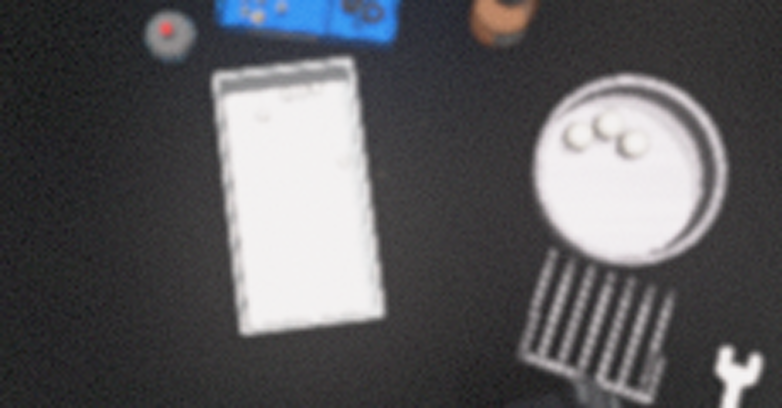

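View pics/s14.png

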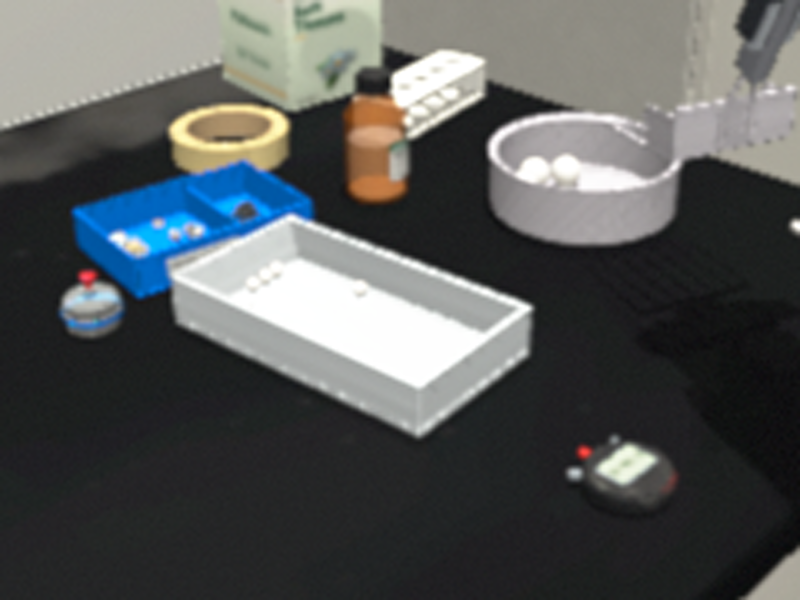

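The dish holds all three big balls, at top-view (578,137), (605,125) and (632,143). I'll put the scoop back on its original bare spot.

Run:
```python
from h import *
go(pose(np.r_[tray(-.06,0)[:2],.1],5),.25)
go(pose(SC+[0,0,.08],SY),.25)
go(pose(SC+[0,0,.006],SY),.12)
print(go(pose(SC+[0,0,-.0015],SY),.02,contact_N=2.5))
s=env.get_state();print(s["t"],s["ee_pos"],pose(SC,SY)[0],s["force"],s["tool_rot"])
i,_=env.grab_frame("scene");cv2.imwrite("pics/s15.png",cv2.resize(i[140:320,60:300],(800,600),interpolation=cv2.INTER_CUBIC)[:,:,::-1])
```

```text
True
27.475 [0.53720919 0.19032103 0.08400968] [0.53630297 0.19006872 0.08128659] [ 1.71973225 -1.6363382   1.05410957] [-89.99085045 -22.15708998  15.08828655]
```

View pics/s15.png

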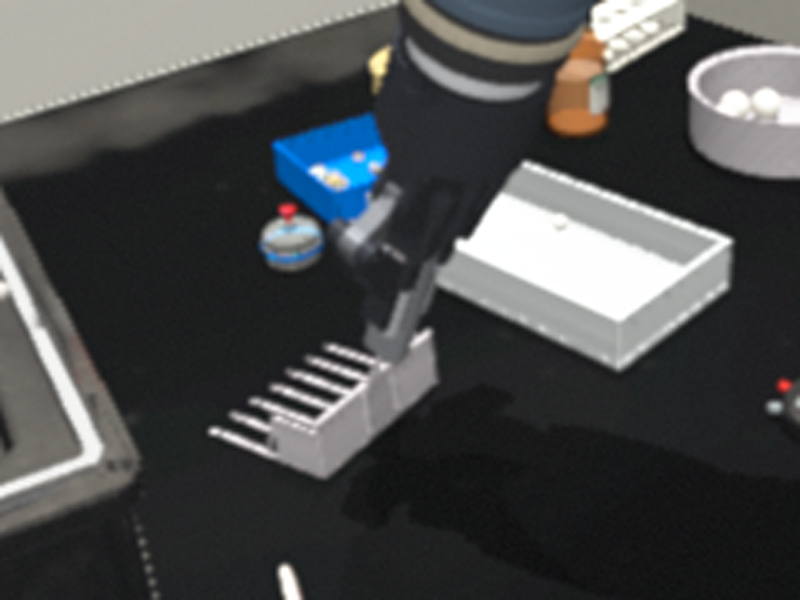

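Run:
```python
from h import *
env.sleep(.3)
print(go(pose(SC+[0,0,-.0015],SY),.015,contact_N=4))
s=env.get_state();print(s["t"],s["ee_pos"],s["force"],s["tool_rot"])
```

```text
True
28.0333 [0.53641724 0.19015602 0.08237192] [0.07621131 0.03154497 2.71564998] [-89.98632316 -22.07948863  15.10039692]
```

Run:
```python
from h import *
env.gripper_to(.085);env.sleep(.2)
s=env.get_state();p=s["ee_pos"];r=s["tool_rot"]
R=Ro.from_euler('xyz',r,degrees=True).as_matrix()
env.movel(list(p-R[:,1]*.13),list(r),vel=.12)
go((p-R[:,1]*.13+[-.08,0,.12],r),.25)
env.sleep(.3)
s=env.get_state();print(s["t"],s["ee_pos"],s["force"])
for n,(r0,r1,c0,c1) in dict(top=(130,250,145,375),scene=(120,300,60,300)).items():
    i,d=env.grab_frame(n);np.savez(f"pics/fin_{n}.npz",im=i,d=d);cv2.imwrite(f"pics/{n}16.png",cv2.resize(i[r0:r1,c0:c1],None,fx=3.3,fy=3.3,interpolation=cv2.INTER_CUBIC)[:,:,::-1])
i,_=env.grab_frame("wrist");cv2.imwrite("pics/w16.png",i[:,:,::-1])
```

```text
31.1833 [0.4098929  0.17735581 0.32214102] [-0.69464186  0.96427737 -0.02923131]
```

View pics/top16.png

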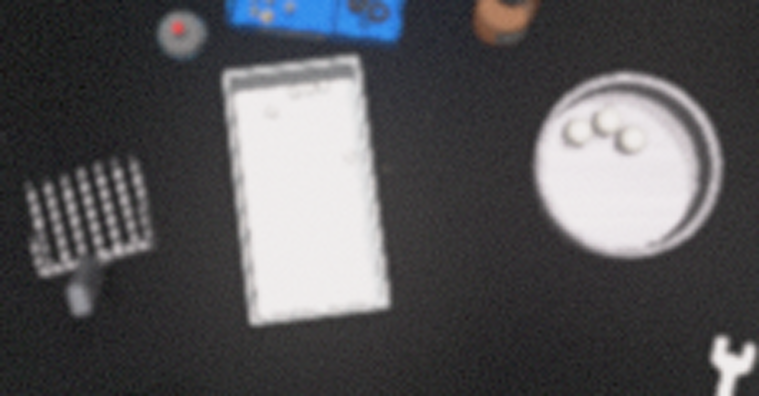

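View pics/scene16.png

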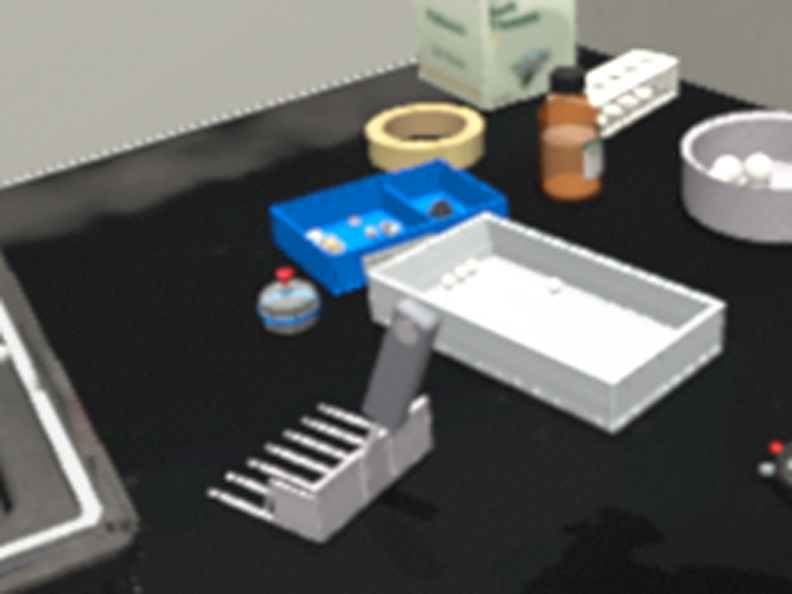

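View pics/w16.png

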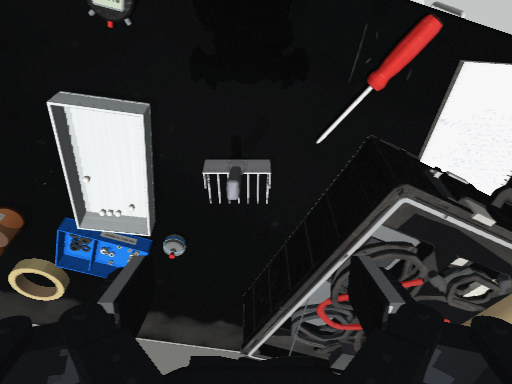

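The wrist view shows all five worn balls in the tray, at (88,178), (132,206) and (102–118,212). The scoop is standing clear and the three big balls are in the dish, so I'll hand in.

Run:
```python
from h import *
z=np.load("pics/fin_top.npz");z0=np.load("pics/top0.npz")
# bystanders: compare against the first picture
for n,(r0,r1,c0,c1) in dict(watch=(250,285,222,260),filter=(128,150,190,212),bottle=(115,146,285,312)).items():
    a=z0["im"][r0:r1,c0:c1].mean(2).astype(np.float32);b=z["im"][r0:r1,c0:c1].mean(2).astype(np.float32)
    print(n,cv2.phaseCorrelate(a,b))
for p in [(578,132),(607,121),(631,139)]:
    w=onplane("top",(p[0]+.5)/3.3-.5+145,(p[1]+.5)/3.3-.5+130,.0175);print("big r to dish axis",np.linalg.norm(w[:2]-DI).round(3))
print(env.hand_in(),env.get_state()["t"])
```

```text
watch ((-0.06203255295526233, 0.01598756807999635), 1.0054779301087062)
filter ((0.06166593301255041, 0.12519244035501842), 0.8801362804240651)
bottle ((0.8553677360746867, -0.06316855587306947), 1.0186216511108257)
big r to dish axis 0.049
big r to dish axis 0.045
big r to dish axis 0.029
the job is handed in; nothing more can be done
the job is handed in; nothing more can be done
```

I scooped the three full-size balls out of the tray in one pass, tipped them into the dish, and stood the scoop back on its original spot and released it. I handed the job in shortly after t = 31 s of the 61 s allowed; no verdict is reported.

**Last checks:**
- **Big balls:** all three are in the dish, measured 29, 45 and 49 mm from its axis (limit 70 mm).
- **Worn balls:** all five are visible on the tray floor in the wrist picture.
- **Scoop:** it stands clear of the tray and dish and looks flat in the pictures. I did not measure its tilt or height as numbers.
- **Bystanders:** compared with the first picture, the watch and the filter cassette shifted by less than 0.15 pixel. The bottle patch shifted by 0.86 pixel, about 2.4 mm if real; the robot never worked near the bottle, so this is probably a lighting or image effect.

**What did not go as planned:**
- One big ball stayed at the front end of a side plate and another rested against it, instead of both rolling to the back plate. Both rode safely to the dish.
- A contact stop tripped early during the push and again during set-down. I repeated each move with a higher limit.
- Final contact at set-down came about 1 mm higher than when I first gripped the scoop, so it may have slipped slightly in the grip.

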